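# Empty the polisher's catch tray and set its lid nut a quarter turn off

### The job

The polishing run is over: first move both castings from the polisher's catch tray into the blue tote. Then screw the knurled brass nut on the polisher's lid clockwise until it bottoms out, back it off a quarter turn so that the lid seal is not crushed, and finish while still holding the nut there in the gripper. Leave the bowl, the jar and the hammer where they are.

Things in the scene. Friction and masses are not known exactly. Their poses are not given: they have to be found in the camera images.
- polisher: Small vibratory polishing machine, fixed to the bench: green drum foot, grey bowl, black round lid 156 mm across, its flat top 135 mm above the bench. Origin: on the bench under the bowl's centre; z up. Its catch tray lies on its -y side. A steel chute, 55 mm wide, slopes from the bowl to the tray's near wall, its tip 108 mm from the origin and 50 mm up.
- tray_floor (a point): Centre of the catch tray's floor (upper face, 4 mm above the bench), 190 mm from the polisher's origin on its -y side; axes as the polisher's. The aluminium tray is fixed to the machine: 210 mm along x, 160 mm along y outside, walls 4 mm thick, 22 mm high from the bench.
- nut: Knurled brass nut on the upright stud of the polisher's lid, 44 mm diameter, 36 mm high. Origin: centre of its underside, 150 mm above the bench (15 mm clear of the lid, on a 30 mm wide collar) when bottomed; it rises 0.8 mm per radian unscrewed. This frame rises but does not turn with the nut. The bare stud, 12 mm thick, ends 203 mm above the bench. Nothing else stands above the lid.
- nut_grip (a point): Centre of the knurled nut: on its axis, 18 mm above its underside; the height to grip it.
- nut_turn (a joint): How far the nut is backed off, rad: 0 = bottomed on a hard stop, growing anticlockwise seen from above (clockwise screws it down). Starts between 1.1 and 2.7, already on its thread; 3.3 at most. It turns against a steady 0.12 N m and stays where it is left. When bottomed, the white line on the nut's top points the same way as that on the lid (the polisher's +x).
- casting_a: Finished brass casting in the catch tray: a rounded bar 44 x 22 x 14 mm (x, y, z), with an 8 mm thick sprue stub that sticks out 10 mm farther at +x; lies flat, about 80 g. Origin: centre of the bar's underside; z up.
- casting_b: Finished copper casting in the catch tray: same shape, size and origin as the brass one.
- tote: Open blue plastic tote, loose on the bench, 200 x 150 x 60 mm outside (x, y, z), walls and floor 5 mm, about 0.7 kg. Origin: centre of its underside; z up.
- bowl: Bystander: blue ceramic bowl, 96 mm across, 45 mm high, standing on the bench beyond the tote and tray. Origin: centre of its underside.
- jar: Bystander: amber glass jar with a dark lid, 56 mm across, 80 mm high, standing on the bench on the polisher's left (+y), nearer the robot. Origin: centre of its underside.
- hammer: Bystander: small hammer with a wooden handle, 220 mm long, lying on the bench just right (-y) of the tote. Origin near the middle of its length, at bench height.
Things that resemble listed ones, but are neither listed nor needed, are in the scene too. What is meant by the casting_a is not turquoise, and is the smaller of those in its own colour. Several things look just like the tote: the one meant starts farthest to the robot's left.

How it is judged:
By the outcome, as a careful person would: the job done as asked, in the order asked, and still so for the second after the job is handed in, while the arm keeps its last pose, push and grip.
It also fails if it takes over 72 s, if anything falls off the work surface, if the arm or the gripper's body presses on something with over 40 N, if the wrist force passes 120 N, or if a joint passes its speed limit or range.

### The arm

A 6-joint arm with a two-finger parallel gripper is mounted at the origin on the work surface. World frame = base frame: x ahead of the robot, y to its left, z up, the work surface at z = 0. Lengths are in m, angles in degrees, forces in N, time in s.
With the tool pointing down it reaches from about 0.35 to 0.875 m from the base axis. Payload 4.2 kg.
Tool frame: the origin (TCP) lies midway between the tips of the shut fingers; the grasp point (between the pads) lies 19 mm behind it (r.grasp_offset is the distance from the TCP to the grasp point, in m); z points along the fingers, y is the direction in which the jaws open and shut (so a half turn about z gives the same grasp; the last joint's range is limited). The gripper opens to 87 mm and grips with 3 to 60 N. Pads are 19 mm wide; open, the fingers measure 117 mm over their backs; the gripper's body (75 mm by 190 mm) begins 51 mm behind the grasp point.
Start: joints at [-53.996, 22.042, 0.453, 0, -68.411, -14.817], TCP at [0.226, -0.583, 0.223] pointing down, gripper open.
Joint ranges: [-179.83, 179.83], [-69.29, 118.12], [-61.27, 80.66], [-181.25, 117.63], [-171.15, -9.14], [-177.46, 177.46]. Speed limits (degrees/s): [159.86, 159.86, 180, 180, 180, 180].

### API

Orientations are given as a 3x3 rotation matrix whose columns are the frame's x, y, z axes.
In Python, from station import r gives the robot as it stands.
- The arm moves only by the shell command python3 -m crank 'ROWS'. ROWS is JSON, a list of rows, each a list of 3 entries, a list of its own where there are three numbers: the closure, from -1 (fully open) to 1 (shut), so that 0 is half open, then the shift along the tool's x, y, z as a fraction of full scale, then the turn, a rotation vector about the tool's x, y, z as a fraction of full scale. In form: [[fingers, [dx, dy, dz], [wx, wy, wz]], ...]. A call has 1 to 8 rows; each row shifts and turns the commanded pose from where the row before left it, along the tool's axes as they then stand; what a row does not reach is not made up. Full scale, the value 1, is 100 mm for a shift and 45 degrees for a turn. A row lasts 1/10 s, in which the tool goes at most 50 mm and 8.59 degrees, less where a joint would pass 70% of its speed; a pose out of reach is approached as far as the arm can. A call with a number of a shift or a turn outside -1 to 1 is refused whole. A call with a gripper value outside its range is refused whole. The fingers move at their own pace and stop on an object; the grip force is fixed at half the most. Time passes only in rows, so rows that do not move let the fingers close. It gives the time, the measured TCP pose, the force and the opening at its end, in the units of the state.
- r.sense(): the state, without advancing time (a new reading comes with each control period).
- r.capture(name): name is "side" or "top"; returns a dict with "img" (384x512x3 uint8, blue, green, red), "fx", "fy", "cx", "cy" (pixels), "R" (3x3) and "t" (3): a world point X has camera coordinates R X + t. Camera axes: x right, y down, z forward; pixel columns grow to the right and rows downward; lengths in m; the calibration is good to about 2 mm. A picture is of the moment at which its call begins. There is no depth.
- r.finish_job(): hands the job in, once; it reports no verdict.
The state is a dict: "time_s": time; "joints": joint angles; "joint_velocities": joint speeds; "effort": joint torques, N m; "tcp_pos": TCP position; "ee_rot": TCP orientation; "wrist_force": force on the tool from outside, world axes, zero at the start; "moment": the same for the moment, N m; "gripper_width": opening from 0.0 (shut) to 1.0 (fully open).
Only numpy, scipy, OpenCV 4.12 (cv2) and the standard library are available. Lean on these libraries where they do the work, as an engineer would, in place of code of your own. Each camera call takes 0.05 s, during which the arm holds its last target.

## Working session

There is one attempt and no reset: what is moved stays moved. The work goes in short steps, Python scripts to look and compute and a shell command to move; the robot and the scene stay as the last step left them, time stands still between calls to the robot, and variables do not carry over. Pictures are saved under pics/ and viewed, and the job is handed in when it is done.

```bash
ls; mkdir -p pics; python3 - <<'E'
from station import r
import cv2
print(r.sense())
for n in("side","top"):
    c=r.capture(n); cv2.imwrite(f"pics/{n}0.png",c["img"]); print(n,c["fx"],c["fy"],c["cx"],c["cy"],c["R"],c["t"])
E
```

```text
pics
{'time_s': 0.0, 'joints': array([-5.39941143e+01,  2.20932116e+01,  3.79395516e-01, -2.84158513e-02,
       -6.84124088e+01, -1.48159696e+01]), 'joint_velocities': array([-0.02456332, -0.02522716,  0.05764613,  0.14365988,  0.05655373,
        0.12720754]), 'effort': array([-1.78013179e-03, -3.90669358e+01,  1.87404048e+01,  4.22018632e+00,
        1.08005651e-02, -1.97847949e-04]), 'tcp_pos': array([ 0.22569989, -0.58217127,  0.22143267]), 'ee_rot': array([[-9.32453502e-01, -3.61288827e-01, -9.22010776e-04],
       [-3.61289985e-01,  9.32451249e-01,  2.05323014e-03],
       [ 1.17920991e-04,  2.24765489e-03, -9.99997467e-01]]), 'wrist_force': array([ 0.0074427 , -0.36937276,  0.06215974]), 'moment': array([0.04792578, 0.02300834, 0.0538108 ]), 'gripper_width': 1.00149004259868}
side 353.05949210224543 353.05949210224543 252.0456701826261 190.94849800816155 [[-0.80469304 -0.59366791  0.00524562]
 [-0.44008543  0.59054107 -0.67645108]
 [ 0.39848955 -0.546644   -0.73646889]] [0.37447204 0.30206947 0.93828636]
top 388.23124156132786 388.23124156132786 253.62330978710514 190.29144062757723 [[-0.01568616 -0.99986919 -0.00394295]
 [-0.98426337  0.01613527 -0.17596949]
 [ 0.1760101   0.00112061 -0.98438772]] [-0.02246017  0.49279429  1.04603395]
```

View pics/top0.png

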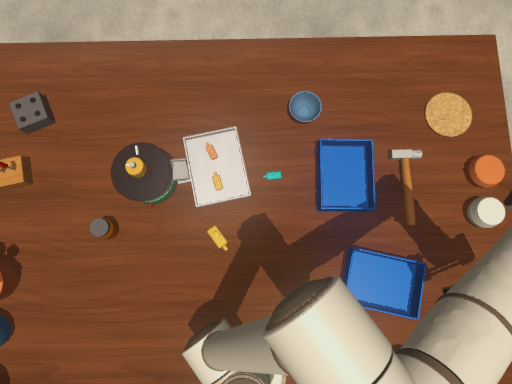

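View pics/side0.png

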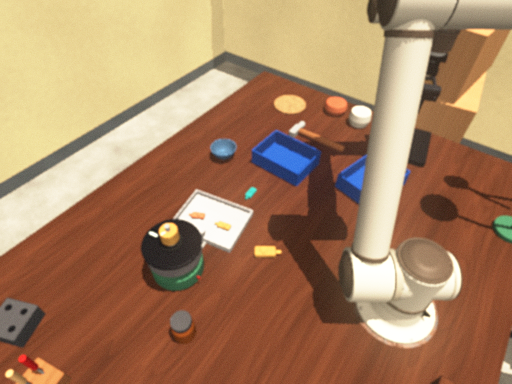

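The top view shows two tote lookalikes: (346,175) and (385,283). The first is farther left (greater world y) and has the hammer to its right, so it is the one meant. There are three casting_a lookalikes:
- (217,181): brass, in the tray and small.
- (218,238): yellow, on the bench and larger.
- (272,175): turquoise.

The one at (217,181) fits. The copper casting_b is at (211,151). I'll confirm this in an enlarged crop and measure.

```bash
cat > h.py <<'E'
import numpy as np, cv2
from station import r
def ray(c,p,z):
    d=c["R"].T@np.array([(p[0]-c["cx"])/c["fx"],(p[1]-c["cy"])/c["fy"],1.]); o=-c["R"].T@c["t"]
    return o+d*(z-o[2])/d[2]
def proj(c,X):
    q=c["R"]@np.array(X,float)+c["t"]; return np.array([c["fx"]*q[0]/q[2]+c["cx"],c["fy"]*q[1]/q[2]+c["cy"]])
def tri(c1,p1,c2,p2):
    A=[];b=[]
    for c,p in((c1,p1),(c2,p2)):
        d=c["R"].T@np.array([(p[0]-c["cx"])/c["fx"],(p[1]-c["cy"])/c["fy"],1.]);d/=np.linalg.norm(d);o=-c["R"].T@c["t"]
        M=np.eye(3)-np.outer(d,d);A.append(M);b.append(M@o)
    return np.linalg.solve(sum(A),sum(b))
def crop(c,x0,y0,x1,y1,s,f):
    cv2.imwrite(f,cv2.resize(c["img"][y0:y1,x0:x1],None,fx=s,fy=s,interpolation=cv2.INTER_CUBIC))
E
python3 - <<'E'
from h import *
T=r.capture("top");S=r.capture("side")
crop(T,95,115,295,260,4,"pics/t_crop.png")
crop(S,130,180,290,300,5,"pics/s_crop.png")
for n,c in(("top",T),("side",S)):
    hsv=cv2.cvtColor(c["img"],cv2.COLOR_BGR2HSV)
    for nm,lo,hi in(("brass",(18,120,120),(32,255,255)),("copper",(5,110,150),(14,255,255)),("blue",(105,180,90),(125,255,255))):
        m=cv2.inRange(hsv,lo,hi)
        for k in cv2.findContours(m,cv2.RETR_EXTERNAL,cv2.CHAIN_APPROX_NONE)[0]:
            if cv2.contourArea(k)>25: print(n,nm,cv2.contourArea(k),cv2.minAreaRect(k))
E
```

```text
top brass 229.5 ((218.47296142578125, 238.6621551513672), (27.201946258544922, 10.927277565002441), 54.46232223510742)
top brass 80.0 ((216.59432983398438, 180.33018493652344), (17.44478988647461, 6.730666637420654), 74.05460357666016)
top brass 202.0 ((134.03848266601562, 166.1923065185547), (17.985034942626953, 18.729244232177734), 7.125016689300537)
top brass 1457.0 ((448.0, 114.0), (42.0, 44.0), 90.0)
top copper 744.0 ((489.0, 171.0), (32.0, 30.0), 90.0)
top copper 79.5 ((210.6000213623047, 150.1999969482422), (16.994115829467773, 6.260990142822266), 63.43495178222656)
top blue 329.0 ((407.6348571777344, 277.92938232421875), (59.592750549316406, 25.881914138793945), 65.72555541992188)
top blue 2572.5 ((345.6964416503906, 174.8575897216797), (68.97844696044922, 50.934085845947266), 88.56790161132812)
side brass 187.0 ((267.5, 250.5), (9.0, 25.0), 90.0)
side brass 38.5 ((222.44338989257812, 225.1981201171875), (13.59869384765625, 4.258177280426025), 15.945395469665527)
side brass 90.5 ((170.25852966308594, 231.27316284179688), (11.035200119018555, 15.644838333129883), 24.7751388549
[... 4323 characters left out ...]
pper 313.0 ((332.55328369140625, 104.25379943847656), (29.496278762817383, 17.384281158447266), 4.085616588592529)
side copper 123.0 ((285.719482421875, 98.5243911743164), (42.18484878540039, 26.72443199157715), 6.34019136428833)
side copper 340.5 ((238.0912628173828, 100.9918212890625), (12.90783977508545, 87.28884887695312), 51.18861770629883)
side copper 3626.5 ((437.7571716308594, 133.7117156982422), (50.84080123901367, 245.42958068847656), 22.5384521484375)
side blue 128.0 ((357.07080078125, 178.8025665283203), (14.93677806854248, 20.76736068725586), 58.392494201660156)
side blue 784.0 ((285.0459899902344, 157.65753173828125), (54.73408508300781, 22.685203552246094), 19.746837615966797)
```

View pics/t_crop.png

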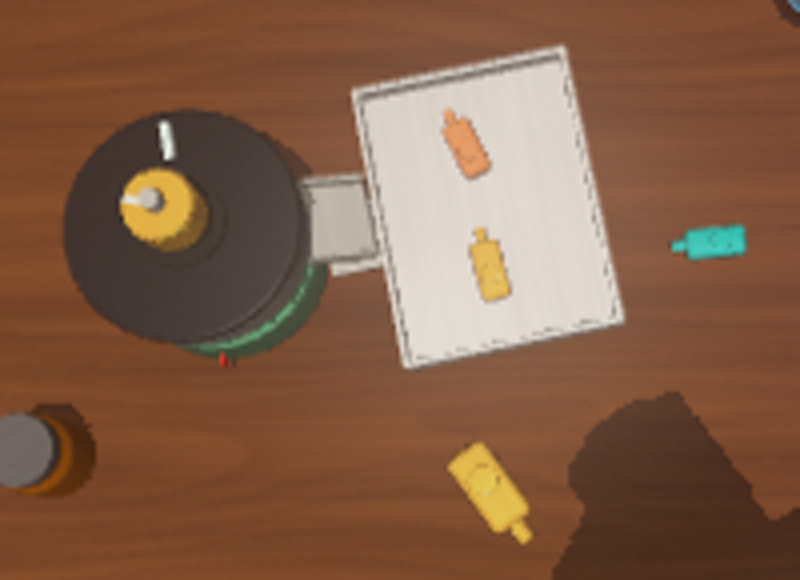

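View pics/s_crop.png

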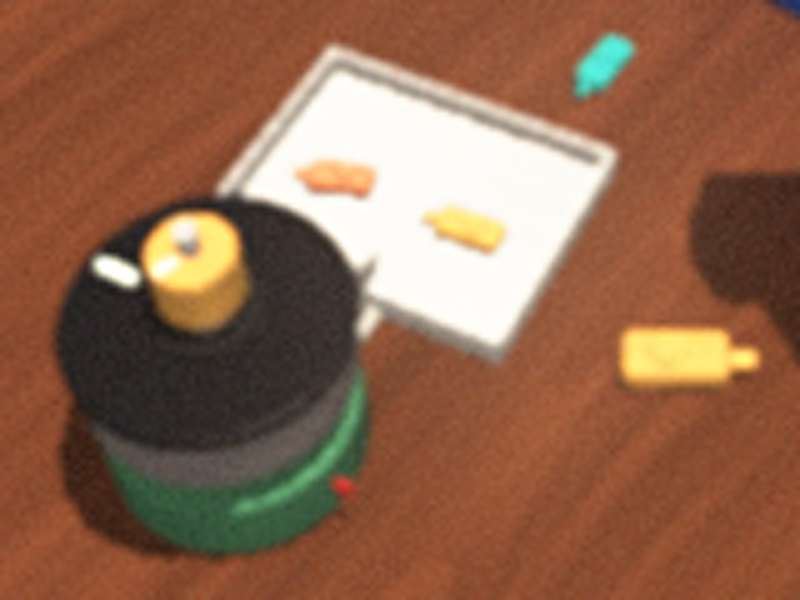

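The crops confirm it. In the tray are the copper casting at crop (467,145) and the small brass one at (490,268). The yellow one outside at (490,490) is bigger, and the other is turquoise. The nut's white line points left, about 80–90° anticlockwise of the lid's.

```bash
python3 - <<'E'
from h import *
T=r.capture("top");S=r.capture("side")
f=lambda p:(p[0]/4+95-.375,p[1]/4+115-.375)
C=[ray(T,f(p),.022)[:2] for p in((353,90),(567,47),(624,323),(408,367))]
C=np.array(C); print("tray",C, C.mean(0)); 
for i in range(4): print(np.linalg.norm(C[i]-C[i-1]))
ex=(C[0]-C[3]+C[1]-C[2]); yaw=np.arctan2(ex[1],ex[0]); print("yaw",np.degrees(yaw))
ey=np.array([-np.sin(yaw),np.cos(yaw)]); print("polisher from tray",C.mean(0)+.19*ey)
hsv=cv2.cvtColor(T["img"],cv2.COLOR_BGR2HSV)
# castings
big=cv2.resize(T["img"],None,fx=4,fy=4,interpolation=cv2.INTER_CUBIC);hb=cv2.cvtColor(big,cv2.COLOR_BGR2HSV)
m=cv2.inRange(hb,(3,80,90),(35,255,255)); roi=np.zeros_like(m); cv2.fillConvexPoly(roi,np.array([[4*f(p)[0],4*f(p)[1]] for p in((368,105),(555,65),(607,310),(418,352))],np.int32),255)
m&=roi
for k in cv2.findContours(m,cv2.RETR_EXTERNAL,cv2.CHAIN_APPROX_NONE)[0]:
    if cv2.contourArea(k)<300: continue
    P=np.array([ray(T,(q[0][0]/4-.375,q[0][1]/4-.375),.014)[:2] for q in k])
    (c,s,a)=cv2.minAreaRect((P*1000).astype(np.float32)); b=cv2.boxPoints((c,s,a))
    e=b[1]-b[0];e2=b[2]-b[1]; d=e if np.linalg.norm(e)>np.linalg.norm(e2) else e2; d/=np.linalg.norm(d); d*=np.sign(d[0])
    print("casting",c,s,"dir",np.degrees(np.arctan2(d[1],d[0])),"bar centre",np.array(c)-5*d)
# tote
m=cv2.inRange(hsv,(100,150,60),(130,255,255))
for k in cv2.findContours(m,cv2.RETR_EXTERNAL,cv2.CHAIN_APPROX_NONE)[0]:
    if cv2.contourArea(k)>1500:
        b=cv2.boxPoints(cv2.minAreaRect(k)); print("tote",np.array([ray(T,p,.06)[:2] for p in b]),np.mean([ray(T,p,.06)[:2] for p in b],0))
# nut 
m=cv2.inRange(hb,(15,110,60),(35,255,255))
for k in cv2.findContours(m,cv2.RETR_EXTERNAL,cv2.CHAIN_APPROX_NONE)[0]:
    if cv2.contourArea(k)>1500: 
        bb=cv2.boundingRect(k); 
        if bb[0]<600: print(bb)
crop(T,115,135,160,190,12,"pics/nut_t.png")
crop(S,140,210,195,260,12,"pics/nut_s.png")
E
```

```text
tray [[ 0.65828299  0.17497478]
 [ 0.68865005  0.01755002]
 [ 0.48163162 -0.02153891]
 [ 0.45243754  0.13248097]] [0.57025055 0.07586672]
0.21018580301370654
0.16032689271794096
0.21067646826247757
0.156762302908897
yaw 11.177762718150788
polisher from tray [0.53341836 0.26226251]
casting (528.8853149414062, 76.30319213867188) (54.856876373291016, 22.03313636779785) dir 14.546215 bar centre [524.04558802  75.04738784]
casting (619.9949340820312, 94.60028076171875) (55.19735336303711, 21.658889770507812) dir 26.626148 bar centre [615.52518511  92.35944486]
tote [[ 0.18595428 -0.25291628]
 [ 0.33004487 -0.29321564]
 [ 0.28253301 -0.49718428]
 [ 0.14074091 -0.4523054 ]] [ 0.23481827 -0.3739054 ]
tote [[ 0.63375111 -0.22044024]
 [ 0.63116637 -0.3729866 ]
 [ 0.42928331 -0.35880524]
 [ 0.43167298 -0.21118987]] [ 0.53146844 -0.29085549]
(499, 626, 91, 87)
(0, 624, 94, 123)
```

View pics/nut_t.png

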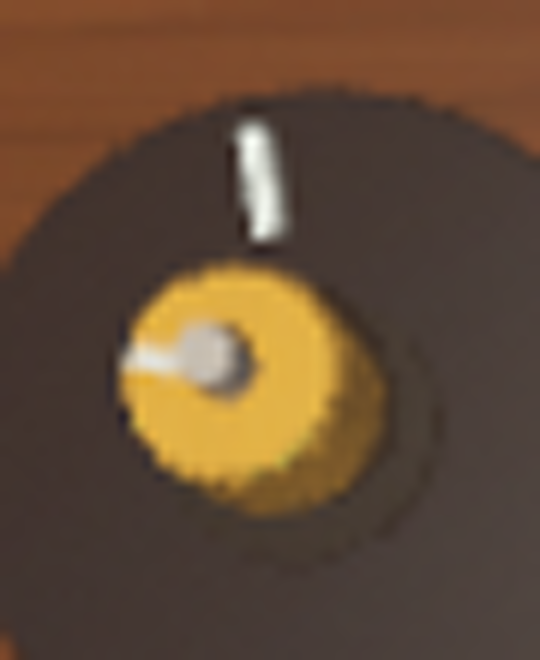

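View pics/nut_s.png

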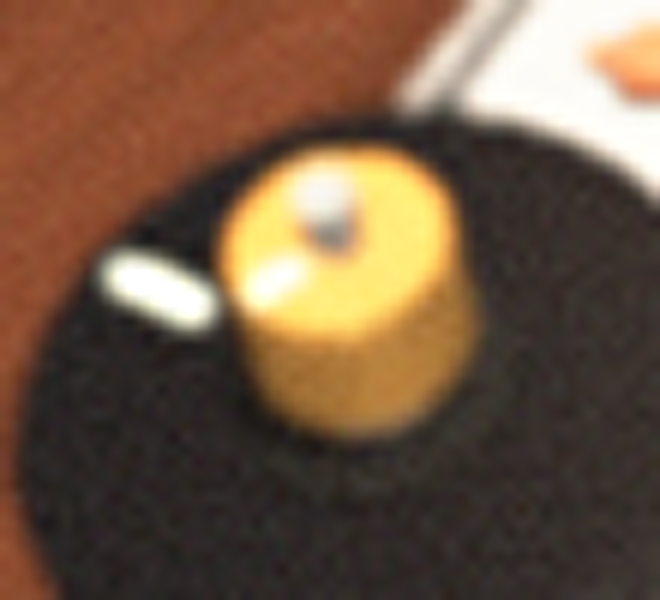

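```bash
cat >> h.py <<'E'
def go(x,y,z,yaw=None):
    "remaining delta in tool units; yaw = desired world yaw of jaw axis (deg), mod 180"
    s=r.sense();R=s["ee_rot"];d=R.T@(np.array([x,y,z])-s["tcp_pos"])/.1
    j=np.degrees(np.arctan2(R[1,1],R[0,1])); w=0
    if yaw is not None: w=-((yaw-j+90)%180-90)/45
    tilt=R.T@np.array([0,0,-1.]); # desired z in tool axes
    print("t",round(s["time_s"],2),"tcp",s["tcp_pos"].round(4),"jaw",round(j,1),"shift",d.round(3),"wz",round(w,3),"tilt fix",(np.cross([0,0,1],tilt)*180/np.pi/45).round(4)[:2],"F",s["wrist_force"].round(1),"M",s["moment"].round(2),"w",round(s["gripper_width"],3),"J",s["joints"].round(0))
E
python3 - <<'E'
from h import *
T=r.capture("top");S=r.capture("side")
f=lambda p:(p[0]/12+115-.46,p[1]/12+135-.46); g=lambda p:(p[0]/12+140-.46,p[1]/12+210-.46)
c=ray(T,f((231,374)),.187);o=ray(T,f((125,357)),.187); d=o-c
print("nut c",c,np.degrees(np.arctan2(d[1],d[0])))
print("tri",tri(T,f((231,374)),S,g((340,242))), "stud",tri(T,f((204,355)),S,g((325,195))),ray(T,f((204,355)),.203))
l1=ray(T,f((265,235)),.135);l2=ray(T,f((252,125)),.135);d=l2-l1;print("lid mark yaw",np.degrees(np.arctan2(d[1],d[0])))
go(.524,.075,.12,103)
E
```

```text
nut c [0.53307326 0.26358181 0.187     ] 79.78296620402838
tri [0.53146127 0.2621732  0.18942631] stud [0.53138829 0.26255462 0.20582762] [0.53310472 0.26410836 0.203     ]
lid mark yaw 8.616019302525688
t 0.4 tcp [ 0.2259 -0.5826  0.2224] jaw 111.2 shift [-5.156  5.054  1.026] wz 0.182 tilt fix [0.0004 0.    ] F [-0.   0.2  0.6] M [ 0.01  0.03 -0.05] w 1.0 J [-54.  22.   0.  -0. -68. -15.]
```

```bash
python3 -m crank '[[-0.4,[-0.1,0.1,0],[0,0,0]],[-0.4,[-0.25,0.25,0],[0,0,0]],[-0.4,[-0.3,0.3,0],[0,0,0]],[-0.4,[-0.3,0.3,0],[0,0,0]],[-0.4,[-0.3,0.3,0],[0,0,0]],[-0.4,[-0.3,0.3,0],[0,0,0]],[-0.4,[-0.3,0.3,0],[0,0,0]],[-0.4,[-0.3,0.3,0],[0,0,0]]]'; python3 -c "
from h import *; go(.524,.075,.12,103)"
```

```text
time_s: 1.2
tcp_pos: [0.3489, -0.3024, 0.2228]
ee_rot: [[-0.932, -0.362, 0.001], [-0.362, 0.932, -0.0], [-0.001, -0.0, -1.0]]
wrist_force: [1.3, 0.1, 0.1]
gripper_width: 0.703
t 1.2 tcp [ 0.3489 -0.3024  0.2228] jaw 111.2 shift [-2.997  2.886  1.029] wz 0.182 tilt fix [-0.0006  0.0009] F [1.3 0.1 0.1] M [-0.01 -0.09  0.03] w 0.703 J [-21.   6. -21.  -0. -63. -48.]
```

```bash
python3 -m crank '[[-0.4,[-0.32,0.31,0],[0,0,0]],[-0.4,[-0.32,0.31,0],[0,0,0]],[-0.4,[-0.32,0.31,0],[0,0,0]],[-0.4,[-0.32,0.31,0],[0,0,0]],[-0.4,[-0.32,0.31,0],[0,0,0]],[-0.4,[-0.32,0.31,0],[0,0,0]],[-0.4,[-0.32,0.31,0],[0,0,0]],[-0.4,[-0.2,0.2,0],[0,0,0]]]'; python3 -c "
from h import *; go(.524,.075,.12,103)"
```

```text
time_s: 2.0
tcp_pos: [0.491, 0.0076, 0.2228]
ee_rot: [[-0.931, -0.364, 0.001], [-0.364, 0.931, 0.0], [-0.001, 0.0, -1.0]]
wrist_force: [0.0, -0.0, -0.2]
gripper_width: 0.7
t 2.0 tcp [0.491  0.0076 0.2228] jaw 111.3 shift [-0.552  0.508  1.029] wz 0.185 tilt fix [0.0001 0.0015] F [ 0.  -0.  -0.2] M [-0.06 -0.07  0.02] w 0.7 J [ 20.   9. -18.  -0. -63. -89.]
```

```bash
python3 -m crank '[[-0.4,[-0.25,0.23,0],[0,0,0]],[-0.4,[-0.2,0.2,0],[0,0,0]],[-0.4,[0,0,0],[0,0,0.18]],[-0.4,[0,0,0],[0,0,0]],[-0.4,[0,0,0],[0,0,0]]]'; python3 -c "
from h import *; go(.524,.075,.008,103)"
```

```text
time_s: 2.5
tcp_pos: [0.5164, 0.0611, 0.2226]
ee_rot: [[-0.973, -0.229, -0.0], [-0.229, 0.973, 0.0], [0.0, 0.0, -1.0]]
wrist_force: [-0.1, 0.0, -0.3]
gripper_width: 0.7
t 2.5 tcp [0.5164 0.0611 0.2226] jaw 103.3 shift [-0.107  0.118  2.146] wz 0.006 tilt fix [ 0.0001 -0.0002] F [-0.1  0.  -0.3] M [-0.01 -0.02  0.05] w 0.7 J [  25.   12.  -14.   -0.  -64. -101.]
```

```bash
python3 -m crank '[[-0.4,[-0.107,0.118,0.1],[0,0,0]],[-0.4,[0,0,0.3],[0,0,0]],[-0.4,[0,0,0.4],[0,0,0]],[-0.4,[0,0,0.4],[0,0,0]],[-0.4,[0,0,0.3],[0,0,0]],[-0.4,[0,0,0.15],[0,0,0]],[-0.4,[0,0,0],[0,0,0]]]'; python3 - <<'E'
from h import *; go(.524,.075,.008,103)
crop(r.capture("top"),170,110,290,210,6,"pics/t1.png")
crop(r.capture("side"),140,130,300,250,5,"pics/s1.png")
E
```

```text
time_s: 3.2
tcp_pos: [0.5229, 0.0742, 0.0547]
ee_rot: [[-0.974, -0.227, -0.006], [-0.227, 0.974, -0.002], [0.006, -0.001, -1.0]]
wrist_force: [0.7, -0.1, -0.1]
gripper_width: 0.702
t 3.2 tcp [0.5229 0.0742 0.0547] jaw 103.1 shift [-0.016  0.006  0.467] wz 0.002 tilt fix [-0.0012 -0.0077] F [ 0.7 -0.1 -0.1] M [-0.03  0.02  0.01] w 0.702 J [  26.   24.  -25.   -0.  -42. -103.]
```

View pics/t1.png

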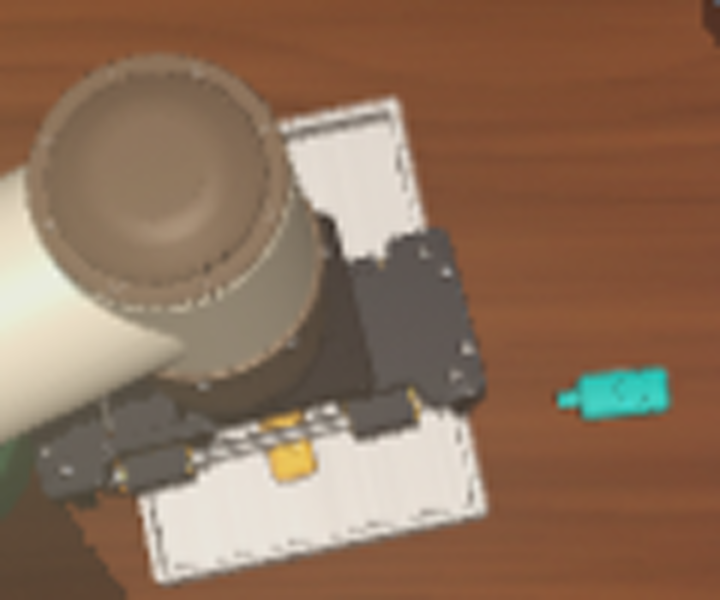

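View pics/s1.png

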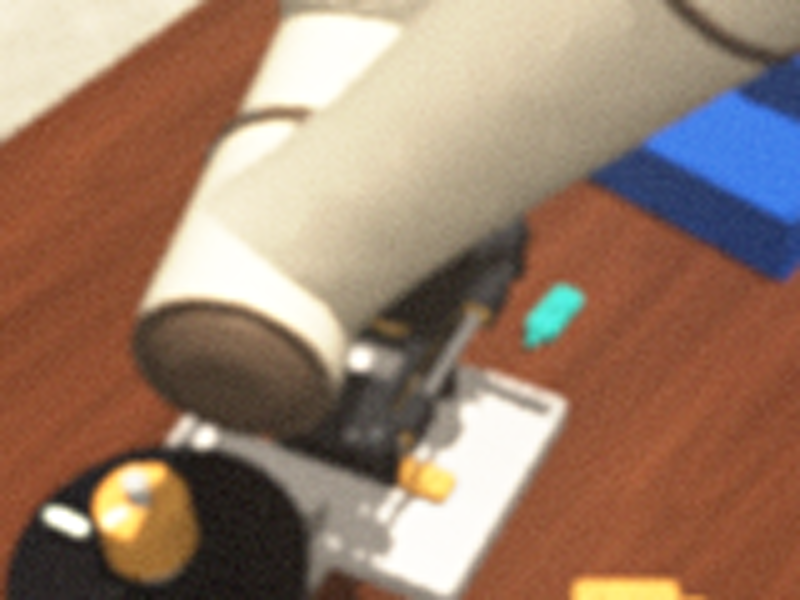

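The gripper straddles the brass casting, seen at top crop (292,455) between the pads at (155,465) and (385,415). The body's end clears the lid. Descending.

```bash
python3 -m crank '[[-0.4,[-0.01,0,0.12],[0,0,0]],[-0.4,[0,0,0.12],[0,0,0]],[-0.4,[0,0,0.12],[0,0,0]],[-0.4,[0,0,0.05],[0,0,0]],[-0.4,[0,0,0],[0,0,0]]]'; python3 - <<'E'
from h import *; go(.524,.075,.008,103)
E
```

```text
time_s: 3.8
tcp_pos: [0.5249, 0.0748, 0.0154]
ee_rot: [[-0.974, -0.226, -0.002], [-0.226, 0.974, -0.001], [0.002, -0.0, -1.0]]
wrist_force: [-0.6, -0.4, -0.2]
gripper_width: 0.701
t 3.8 tcp [0.5249 0.0748 0.0154] jaw 103.1 shift [0.009 0.004 0.074] wz 0.002 tilt fix [-0.0006 -0.003 ] F [-0.6 -0.4 -0.2] M [-0.05  0.03 -0.03] w 0.701 J [  26.   27.  -27.   -0.  -36. -103.]
```

```bash
python3 -m crank '[[-0.4,[0,0,0.04],[0,0,0]],[-0.4,[0,0,0.03],[0,0,0]],[-0.4,[0,0,0],[0,0,0]],[1,[0,0,0],[0,0,0]],[1,[0,0,0],[0,0,0]],[1,[0,0,0],[0,0,0]],[1,[0,0,0],[0,0,0]],[1,[0,0,0],[0,0,0]]]'; python3 - <<'E'
from h import *; go(.524,.075,.008,103)
E
```

```text
time_s: 4.6
tcp_pos: [0.5257, 0.0751, 0.0096]
ee_rot: [[-0.974, -0.226, 0.0], [-0.226, 0.974, 0.0], [-0.0, 0.0, -1.0]]
wrist_force: [-0.4, 0.3, -0.2]
gripper_width: 0.334
t 4.6 tcp [0.5257 0.0751 0.0096] jaw 103.1 shift [0.017 0.003 0.016] wz 0.002 tilt fix [0.     0.0002] F [-0.4  0.3 -0.2] M [ 0.06 -0.03  0.06] w 0.334 J [  26.   28.  -27.   -0.  -35. -103.]
```

```bash
python3 -m crank '[[1,[0,0,0.02],[0,0,0]],[1,[0,0,0],[0,0,0]],[1,[0,0,0],[0,0,0]],[1,[0,0,0],[0,0,0]],[1,[0,0,0],[0,0,0]]]'; python3 - <<'E'
from h import *; go(.524,.075,.17,103)
E
```

```text
time_s: 5.1
tcp_pos: [0.5259, 0.0752, 0.0081]
ee_rot: [[-0.974, -0.227, 0.001], [-0.227, 0.974, 0.0], [-0.001, -0.0, -1.0]]
wrist_force: [-1.8, -0.4, 5.6]
gripper_width: 0.251
t 5.1 tcp [0.5259 0.0752 0.0081] jaw 103.1 shift [ 0.018  0.002 -1.619] wz 0.002 tilt fix [-0.0001  0.0008] F [-1.8 -0.4  5.6] M [-0.02  0.33 -0.02] w 0.251 J [  26.   28.  -27.    0.  -35. -103.]
```

```bash
python3 -m crank '[[1,[0,0,-0.1],[0,0,0]],[1,[0,0,-0.25],[0,0,0]],[1,[0,0,-0.35],[0,0,0]],[1,[0,0,-0.35],[0,0,0]],[1,[0,0,-0.2],[0,0,0]],[1,[0,0,0],[0,0,0.15]],[1,[0,0,0],[0,0,0.15]],[1,[0,0,0],[0,0,0]]]'; python3 - <<'E'
from h import *; go(.49,-.29,.13,88)
E
```

```text
time_s: 5.9
tcp_pos: [0.5254, 0.0751, 0.1329]
ee_rot: [[-1.0, 0.007, 0.0], [0.007, 1.0, 0.0], [-0.0, 0.0, -1.0]]
wrist_force: [-0.0, -0.1, -1.2]
gripper_width: 0.25
t 5.9 tcp [0.5254 0.0751 0.1329] jaw 89.6 shift [ 0.327 -3.653  0.027] wz 0.035 tilt fix [0.0004 0.    ] F [-0.  -0.1 -1.2] M [-0.05 -0.03 -0.02] w 0.25 J [  26.   18.  -20.   -0.  -52. -116.]
```

Casting weight shows (-1.2 N), so it is held. Now carrying it to the tote.

```bash
python3 -m crank '[[1,[0,-0.15,0],[0,0,0]],[1,[0.05,-0.4,0],[0,0,0]],[1,[0.05,-0.45,0],[0,0,0]],[1,[0.05,-0.45,0],[0,0,0]],[1,[0.05,-0.45,0],[0,0,0]],[1,[0.05,-0.45,0],[0,0,0]],[1,[0.05,-0.45,0],[0,0,0]],[1,[0,-0.4,0],[0,0,0]]]'
python3 -m crank '[[1,[0.03,-0.3,0],[0,0,0]],[1,[0,-0.15,0],[0,0,0]],[1,[0,0,0],[0,0,0]],[1,[0,0,0],[0,0,0]]]'; python3 - <<'E'
from h import *; go(.49,-.29,.025,88)
E
```

```text
time_s: 6.7
tcp_pos: [0.4917, -0.2472, 0.1324]
ee_rot: [[-1.0, 0.006, -0.001], [0.006, 1.0, 0.0], [0.001, 0.0, -1.0]]
wrist_force: [0.6, 1.3, -0.9]
gripper_width: 0.248
time_s: 7.1
tcp_pos: [0.4896, -0.2894, 0.1322]
ee_rot: [[-1.0, 0.007, -0.001], [0.007, 1.0, 0.001], [0.001, 0.001, -1.0]]
wrist_force: [-0.0, 0.2, -1.1]
gripper_width: 0.248
t 7.1 tcp [ 0.4896 -0.2894  0.1322] jaw 89.6 shift [-0.005 -0.006  1.072] wz 0.036 tilt fix [ 0.0007 -0.001 ] F [-0.   0.2 -1.1] M [-0.01 -0.02 -0.01] w 0.248 J [-14.  21. -15.  -0. -54. -76.]
```

```bash
python3 -m crank '[[1,[0,0,0.1],[0,0,0]],[1,[0,0,0.3],[0,0,0]],[1,[0,0,0.3],[0,0,0]],[1,[0,0,0.25],[0,0,0]],[1,[0,0,0.15],[0,0,0]],[1,[0,0,0.07],[0,0,0]],[1,[0,0,0],[0,0,0]],[1,[0,0,0],[0,0,0]]]'; python3 - <<'E'
from h import *; go(.49,-.29,.013,88)
E
```

```text
time_s: 7.9
tcp_pos: [0.4907, -0.2893, 0.0161]
ee_rot: [[-1.0, 0.006, 0.001], [0.006, 1.0, -0.0], [-0.001, -0.0, -1.0]]
wrist_force: [0.1, 0.9, 0.0]
gripper_width: 0.246
t 7.9 tcp [ 0.4907 -0.2893  0.0161] jaw 89.7 shift [ 0.007 -0.007  0.031] wz 0.037 tilt fix [-0.0006  0.0014] F [0.1 0.9 0. ] M [ 0.02 -0.04  0.  ] w 0.246 J [-14.  30. -21.   0. -39. -76.]
```

```bash
python3 -m crank '[[0.2,[0,0,0.03],[0,0,0]],[-0.1,[0,0,0],[0,0,0]],[-0.1,[0,0,0],[0,0,0]],[-0.1,[0,0,0],[0,0,0]],[-0.1,[0,0,0],[0,0,0]]]'
python3 -m crank '[[-0.1,[0,0,-0.1],[0,0,0]],[-0.1,[0,0,-0.3],[0,0,0]],[-0.1,[0,0,-0.4],[0,0,0]],[-0.1,[0,0,-0.4],[0,0,0]],[-0.1,[0,0,-0.2],[0,0,0]],[-0.4,[0,0,0],[0,0,0]]]'; python3 - <<'E'
from h import *; go(.6155,.0925,.15,116.6)
crop(r.capture("top"),170,110,430,290,3,"pics/t2.png")
E
```

```text
time_s: 8.4
tcp_pos: [0.4902, -0.2897, 0.0128]
ee_rot: [[-1.0, 0.007, 0.001], [0.007, 1.0, -0.0], [-0.001, -0.0, -1.0]]
wrist_force: [-0.1, -0.6, -0.5]
gripper_width: 0.532
time_s: 9.0
tcp_pos: [0.4922, -0.2905, 0.1574]
ee_rot: [[-1.0, 0.007, 0.009], [0.007, 1.0, -0.003], [-0.009, -0.003, -1.0]]
wrist_force: [-1.1, -0.2, 0.7]
gripper_width: 0.586
t 9.0 tcp [ 0.4922 -0.2905  0.1574] jaw 89.6 shift [-1.207  3.838  0.073] wz -0.599 tilt fix [-0.004   0.0111] F [-1.1 -0.2  0.7] M [ 0.01 -0.08  0.02] w 0.586 J [-14.  20. -13.   0. -57. -76.]
```

View pics/t2.png

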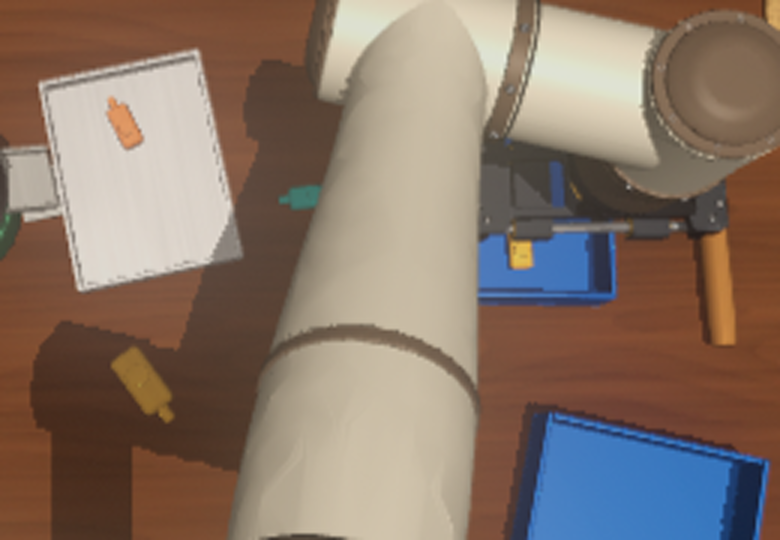

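The brass casting lies in the left tote at crop (520,250), and the copper one is unmoved at (123,123).

```bash
python3 -m crank '[[-0.4,[-0.05,0.15,0],[0,0,0]],[-0.4,[-0.12,0.38,0],[0,0,0]],[-0.4,[-0.14,0.44,0],[0,0,0]],[-0.4,[-0.14,0.44,0],[0,0,0]],[-0.4,[-0.14,0.44,0],[0,0,0]],[-0.4,[-0.14,0.44,0],[0,0,0]],[-0.4,[-0.14,0.44,0],[0,0,0]],[-0.4,[-0.14,0.44,0],[0,0,0]]]'
python3 -m crank '[[-0.4,[-0.14,0.44,0],[0,0,0]],[-0.4,[-0.06,0.2,0],[0,0,0]],[-0.4,[0,0,0],[0,0,-0.15]],[-0.4,[0,0,0],[0,0,-0.15]],[-0.4,[0,0,0],[0,0,-0.15]],[-0.4,[0,0,0],[0,0,-0.15]],[-0.4,[0,0,0],[0,0,0]]]'; python3 - <<'E'
from h import *; go(.6155,.0925,.05,116.6)
E
```

```text
time_s: 9.85
tcp_pos: [0.5925, 0.0292, 0.1509]
ee_rot: [[-1.0, 0.007, -0.003], [0.007, 1.0, -0.001], [0.003, -0.001, -1.0]]
wrist_force: [1.5, 0.5, -0.4]
gripper_width: 0.699
time_s: 10.55
tcp_pos: [0.6128, 0.0905, 0.1511]
ee_rot: [[-0.894, -0.447, -0.003], [-0.447, 0.894, -0.001], [0.003, 0.0, -1.0]]
wrist_force: [-0.7, 0.3, -1.0]
gripper_width: 0.704
t 10.55 tcp [0.6128 0.0905 0.1511] jaw 116.6 shift [-0.036  0.005  1.011] wz -0.001 tilt fix [ 0.0006 -0.0038] F [-0.7  0.3 -1. ] M [ 0.03 -0.   -0.  ] w 0.704 J [ 23.  25.  -6.  -0. -59. -87.]
```

```bash
python3 -m crank '[[-0.4,[-0.03,0,0.1],[0,0,0]],[-0.4,[0,0,0.3],[0,0,0]],[-0.4,[0,0,0.35],[0,0,0]],[-0.4,[0,0,0.3],[0,0,0]],[-0.4,[0,0,0.2],[0,0,0]],[-0.4,[0,0,0.05],[0,0,0]],[-0.4,[0,0,0],[0,0,0]],[-0.4,[0,0,0],[0,0,0]]]'; python3 - <<'E'
from h import *; go(.6155,.0925,.008,116.6)
crop(r.capture("side"),140,130,300,250,5,"pics/s3.png")
E
```

```text
time_s: 11.35
tcp_pos: [0.6172, 0.0921, 0.0234]
ee_rot: [[-0.894, -0.447, 0.002], [-0.447, 0.894, 0.0], [-0.002, -0.0, -1.0]]
wrist_force: [0.1, 0.9, 0.6]
gripper_width: 0.701
t 11.35 tcp [0.6172 0.0921 0.0234] jaw 116.6 shift [0.014 0.012 0.154] wz -0.001 tilt fix [-0.0005  0.002 ] F [0.1 0.9 0.6] M [-0.01 -0.05  0.01] w 0.701 J [ 23.  33. -13.   0. -44. -87.]
```

View pics/s3.png

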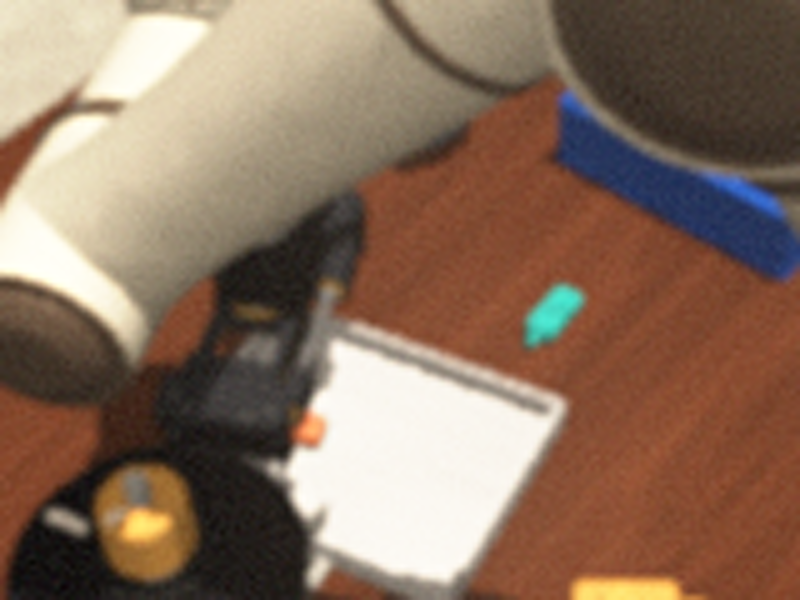

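The copper end at crop (310,428) lies between the fingers, so I'll continue down and grip.

```bash
python3 -m crank '[[-0.4,[0.01,0,0.08],[0,0,0]],[-0.4,[0,0,0.07],[0,0,0]],[-0.2,[0,0,0],[0,0,0]],[1,[0,0,0],[0,0,0]],[1,[0,0,0],[0,0,0]],[1,[0,0,0],[0,0,0]],[1,[0,0,0],[0,0,0]],[1,[0,0,0],[0,0,0]]]'
python3 -m crank '[[1,[0,0,0],[0,0,0]],[1,[0,0,0],[0,0,0]],[1,[0,0,0],[0,0,0]],[1,[0,0,-0.1],[0,0,0]],[1,[0,0,-0.3],[0,0,0]],[1,[0,0,-0.4],[0,0,0]],[1,[0,0,-0.35],[0,0,0]],[1,[0,0,-0.1],[0,0,0]]]'; python3 - <<'E'
from h import *; go(.575,-.295,.13,90)
E
```

```text
time_s: 12.2
tcp_pos: [0.6157, 0.0914, 0.0077]
ee_rot: [[-0.894, -0.448, 0.0], [-0.448, 0.894, 0.0], [-0.0, -0.0, -1.0]]
wrist_force: [-0.4, 0.2, 0.5]
gripper_width: 0.246
time_s: 13.0
tcp_pos: [0.618, 0.092, 0.1381]
ee_rot: [[-0.894, -0.448, 0.009], [-0.448, 0.894, 0.002], [-0.009, -0.002, -1.0]]
wrist_force: [0.6, -0.4, -1.2]
gripper_width: 0.249
t 13.0 tcp [0.618  0.092  0.1381] jaw 116.6 shift [ 2.12  -3.266  0.068] wz 0.592 tilt fix [-0.0023  0.0113] F [ 0.6 -0.4 -1.2] M [ 0.07 -0.03 -0.02] w 0.249 J [ 23.  26.  -7.   0. -57. -87.]
```

```bash
python3 -m crank '[[1,[0,0,0],[0,0,0.15]],[1,[0,0,0],[0,0,0.15]],[1,[0,0,0],[0,0,0.15]],[1,[0,0,0],[0,0,0.14]],[1,[0,-0.2,0],[0,0,0]],[1,[0.05,-0.35,0],[0,0,0]],[1,[0.05,-0.4,0],[0,0,0]],[1,[0.05,-0.4,0],[0,0,0]]]'
python3 -m crank '[[1,[0.05,-0.4,0],[0,0,0]],[1,[0.05,-0.4,0],[0,0,0]],[1,[0.05,-0.4,0],[0,0,0]],[1,[0.05,-0.4,0],[0,0,0]],[1,[0.05,-0.4,0],[0,0,0]],[1,[0,-0.3,0],[0,0,0]],[1,[0,-0.1,0],[0,0,0]],[1,[0,0,0],[0,0,0]]]'; python3 - <<'E'
from h import *; go(.575,-.293,.013,88)
E
```

```text
time_s: 13.8
tcp_pos: [0.5998, -0.0446, 0.1321]
ee_rot: [[-1.0, -0.002, -0.001], [-0.002, 1.0, 0.0], [0.001, 0.0, -1.0]]
wrist_force: [0.6, 0.0, 0.1]
gripper_width: 0.249
time_s: 14.6
tcp_pos: [0.5751, -0.2847, 0.1318]
ee_rot: [[-1.0, 0.002, -0.001], [0.002, 1.0, 0.001], [0.001, 0.001, -1.0]]
wrist_force: [0.7, 0.9, -1.1]
gripper_width: 0.246
t 14.6 tcp [ 0.5751 -0.2847  0.1318] jaw 89.9 shift [-1.000e-03 -8.400e-02  1.188e+00] wz 0.042 tilt fix [ 0.0007 -0.0016] F [ 0.7  0.9 -1.1] M [-0.01 -0.07  0.02] w 0.246 J [-12.  28.  -4.  -0. -58. -78.]
```

```bash
python3 -m crank '[[1,[0,-0.06,0.1],[0,0,0]],[1,[0,0,0.3],[0,0,0]],[1,[0,0,0.35],[0,0,0]],[1,[0,0,0.25],[0,0,0]],[1,[0,0,0.13],[0,0,0]],[1,[0,0,0.05],[0,0,0]],[1,[0,0,0],[0,0,0]],[1,[0,0,0],[0,0,0]]]'
python3 -m crank '[[0.2,[0,0,0],[0,0,0]],[-0.1,[0,0,0],[0,0,0]],[-0.1,[0,0,0],[0,0,0]],[-0.1,[0,0,0],[0,0,0]],[-0.1,[0,0,0],[0,0,0]]]'
python3 -m crank '[[-0.1,[0,0,-0.1],[0,0,0]],[-0.1,[0,0,-0.3],[0,0,0]],[-0.1,[0,0,-0.4],[0,0,0]],[-0.1,[0,0,-0.4],[0,0,0]],[-0.4,[0,0,-0.4],[0,0,0]],[-0.4,[0,0,-0.4],[0,0,0]],[-0.4,[0,0,-0.2],[0,0,0]],[-0.4,[0,0,0],[0,0,0]]]'
python3 - <<'E'
from h import *; go(.533,.263,.25,11)
crop(r.capture("top"),150,90,420,290,2.9,"pics/t4.png")
E
```

```text
time_s: 15.4
tcp_pos: [0.5769, -0.2897, 0.0159]
ee_rot: [[-1.0, -0.001, 0.002], [-0.001, 1.0, -0.001], [-0.002, -0.001, -1.0]]
wrist_force: [-0.7, 0.4, -0.3]
gripper_width: 0.249
time_s: 15.9
tcp_pos: [0.5759, -0.2897, 0.0148]
ee_rot: [[-1.0, -0.001, 0.0], [-0.001, 1.0, -0.0], [-0.0, -0.0, -1.0]]
wrist_force: [0.1, -0.5, -0.1]
gripper_width: 0.532
time_s: 16.7
tcp_pos: [0.5775, -0.2904, 0.24]
ee_rot: [[-1.0, -0.001, 0.009], [-0.001, 1.0, -0.003], [-0.009, -0.003, -1.0]]
wrist_force: [0.1, 0.8, 0.8]
gripper_width: 0.689
t 16.7 tcp [ 0.5775 -0.2904  0.24  ] jaw 90.1 shift [ 0.438  5.534 -0.122] wz 1.757 tilt fix [-0.0041  0.0113] F [0.1 0.8 0.8] M [-0.02  0.02  0.02] w 0.689 J [-12.  23.   5.   0. -71. -78.]
```

View pics/t4.png

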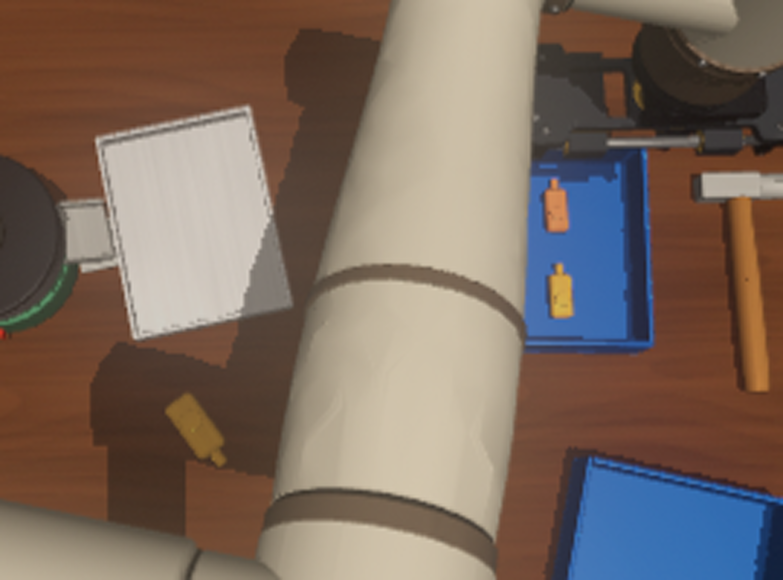

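Both castings lie in the left tote: brass at crop (560,292), copper at (556,208). The tray is empty. Next is the nut.

```bash
python3 -m crank '[[-1,[0,0.15,-0.1],[0,0,0]],[-1,[0.03,0.35,-0.1],[0,0,0]],[-1,[0.04,0.42,0],[0,0,0]],[-1,[0.04,0.42,0],[0,0,0]],[-1,[0.04,0.42,0],[0,0,0]],[-1,[0.04,0.42,0],[0,0,0]],[-1,[0.04,0.42,0],[0,0,0]],[-1,[0.04,0.42,0],[0,0,0]]]'
python3 -m crank '[[-1,[0.04,0.42,0],[0,0,0]],[-1,[0.04,0.42,0],[0,0,0]],[-1,[0.04,0.42,0],[0,0,0]],[-1,[0.04,0.42,0],[0,0,0]],[-1,[0.04,0.42,0],[0,0,0]],[-1,[0,0.3,0],[0,0,0]],[-1,[0,0.1,0],[0,0,0]],[-1,[0,0,0],[0,0,0]]]'
python3 -m crank '[[-1,[0,0,0],[0,0,-0.19]],[-1,[0,0,0],[0,0,-0.19]],[-1,[0,0,0],[0,0,-0.19]],[-1,[0,0,0],[0,0,-0.19]],[-1,[0,0,0],[0,0,-0.19]],[-1,[0,0,0],[0,0,-0.19]],[-1,[0,0,0],[0,0,-0.19]],[-1,[0,0,0],[0,0,-0.19]]]'
python3 - <<'E'
from h import *; go(.5327,.263,.15,170)
E
```

```text
time_s: 17.55
tcp_pos: [0.5472, 0.0145, 0.2536]
ee_rot: [[-1.0, -0.001, -0.002], [-0.001, 1.0, -0.001], [0.002, -0.001, -1.0]]
wrist_force: [0.9, 0.2, 0.1]
gripper_width: 1.004
time_s: 18.35
tcp_pos: [0.5275, 0.2635, 0.2533]
ee_rot: [[-1.0, -0.003, -0.002], [-0.003, 1.0, -0.002], [0.002, -0.002, -1.0]]
wrist_force: [0.4, -1.0, -0.3]
gripper_width: 1.002
time_s: 19.15
tcp_pos: [0.5281, 0.2604, 0.2543]
ee_rot: [[-0.364, -0.932, -0.001], [-0.932, 0.364, -0.001], [0.001, 0.001, -1.0]]
wrist_force: [-0.8, 0.6, 0.0]
gripper_width: 1.001
t 19.15 tcp [0.5281 0.2604 0.2543] jaw 158.7 shift [-0.042 -0.034  1.043] wz -0.251 tilt fix [ 0.0009 -0.0017] F [-0.8  0.6  0. ] M [0.03 0.06 0.01] w 1.001 J [ 42.  17.  -2.  -0. -71. -63.]
```

```bash
python3 -m crank '[[-1,[-0.04,-0.03,0],[0,0,0]],[-1,[0,0,0],[0,0,-0.13]],[-1,[0,0,0],[0,0,-0.12]],[-1,[0,0,0.2],[0,0,0]],[-1,[0,0,0],[0,0,0]],[-1,[0,0,0],[0,0,0]]]'
python3 - <<'E'
from h import *; go(.5327,.263,.15,170)
crop(r.capture("top"),80,80,240,200,5,"pics/t5.png")
crop(r.capture("side"),90,160,250,280,5,"pics/s5.png")
E
```

```text
time_s: 19.75
tcp_pos: [0.5328, 0.2642, 0.2344]
ee_rot: [[-0.182, -0.983, -0.001], [-0.983, 0.182, -0.001], [0.001, 0.001, -1.0]]
wrist_force: [0.9, -0.4, 0.3]
gripper_width: 1.0
t 19.75 tcp [0.5328 0.2642 0.2344] jaw 169.5 shift [ 0.011 -0.001  0.844] wz -0.01 tilt fix [ 0.0007 -0.0017] F [ 0.9 -0.4  0.3] M [0.02 0.11 0.06] w 1.0 J [ 42.  19.  -3.   0. -69. -52.]
```

View pics/t5.png

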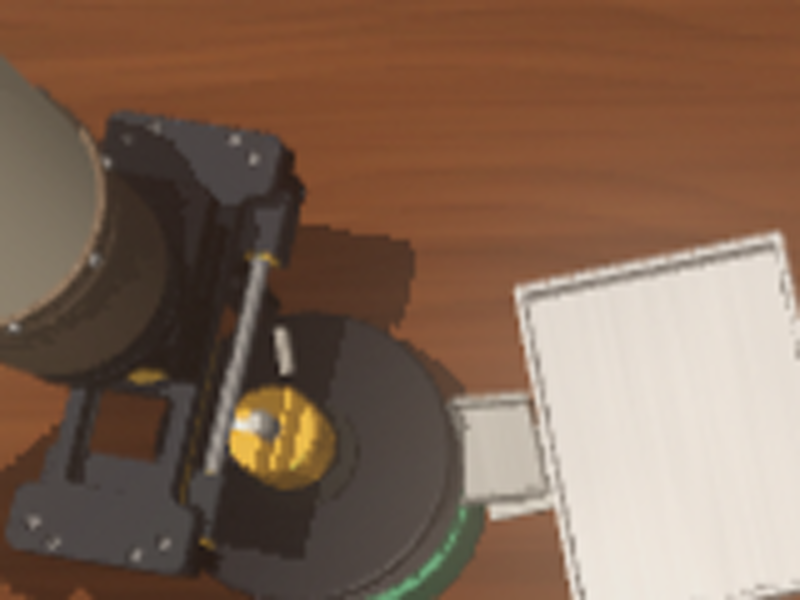

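View pics/s5.png

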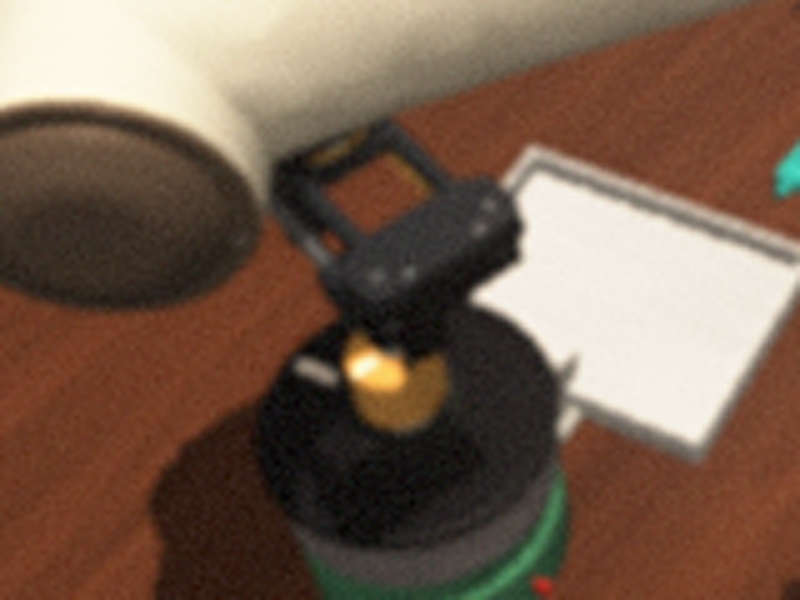

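The gripper is above the nut (top crop (280,435)), jaws roughly along x, with nothing in the way. Going down.

```bash
python3 -m crank '[[-1,[0.01,0,0.1],[0,0,0]],[-1,[0,0,0.15],[0,0,0]],[-1,[0,0,0.15],[0,0,0]],[-1,[0,0,0.15],[0,0,0]],[-1,[0,0,0.15],[0,0,0]],[-1,[0,0,0.1],[0,0,0]],[-1,[0,0,0.04],[0,0,0]],[-1,[0,0,0],[0,0,0]]]'
python3 - <<'E'
from h import *; go(.5327,.263,.15,170)
E
```

```text
time_s: 20.65
tcp_pos: [0.5324, 0.2638, 0.1501]
ee_rot: [[-0.179, -0.984, -0.001], [-0.984, 0.179, -0.001], [0.001, 0.0, -1.0]]
wrist_force: [-0.7, -0.9, -0.2]
gripper_width: 1.003
t 20.65 tcp [0.5324 0.2638 0.1501] jaw 169.7 shift [ 0.008 -0.004  0.001] wz -0.007 tilt fix [ 0.0006 -0.0009] F [-0.7 -0.9 -0.2] M [0.08 0.09 0.05] w 1.003 J [ 42.  23. -10.   0. -58. -52.]
```

```bash
python3 -m crank '[[0,[0,0,0],[0,0,0]],[0.4,[0,0,0],[0,0,0]],[0.6,[0,0,0],[0,0,0]],[1,[0,0,0],[0,0,0]],[1,[0,0,0],[0,0,0]],[1,[0,0,0],[0,0,0]],[1,[0,0,0],[0,0,0]],[1,[0,0,0],[0,0,0]]]'
python3 - <<'E'
from h import *; go(.5327,.263,.15,170)
print(r.sense()["ee_rot"][:,1]@r.sense()["wrist_force"])
E
```

```text
time_s: 21.45
tcp_pos: [0.5328, 0.2639, 0.1507]
ee_rot: [[-0.179, -0.984, 0.001], [-0.984, 0.179, 0.0], [-0.0, -0.001, -1.0]]
wrist_force: [1.3, -1.5, 0.6]
gripper_width: 0.501
t 21.45 tcp [0.5328 0.2639 0.1507] jaw 169.7 shift [ 0.009 -0.     0.007] wz -0.007 tilt fix [-0.0007  0.0002] F [ 1.3 -1.5  0.6] M [-0.1  -0.24 -0.01] w 0.501 J [ 42.  22. -10.   0. -58. -52.]
-1.5357396051546757
```

```bash
python3 -m crank '[[1,[0,0,0],[0,0,0.05]],[1,[0,0,0.001],[0,0,0.1]],[1,[0,0,0.001],[0,0,0.12]],[1,[0,0,0.001],[0,0,0.12]],[1,[0,0,0.001],[0,0,0.12]],[1,[0,0,0.001],[0,0,0.1]],[1,[0,0,0.001],[0,0,0.05]],[1,[0,0,0],[0,0,0]]]'
python3 - <<'E'
from h import *; go(.5327,.263,.15,170)
E
```

```text
time_s: 22.25
tcp_pos: [0.5336, 0.2636, 0.1503]
ee_rot: [[-0.643, -0.766, 0.002], [-0.766, 0.643, -0.0], [-0.001, -0.002, -1.0]]
wrist_force: [4.3, -2.5, -1.9]
gripper_width: 0.5
t 22.25 tcp [0.5336 0.2636 0.1503] jaw 140.0 shift [0.011 0.003 0.003] wz -0.667 tilt fix [-0.0022  0.0014] F [ 4.3 -2.5 -1.9] M [-0.82 -1.35 -0.02] w 0.5 J [ 42.  23. -10.   0. -58. -82.]
```

```bash
python3 -m crank '[[1,[0,0,0.001],[0,0,0.1]],[1,[0,0,0.001],[0,0,0.1]],[1,[0,0,0.001],[0,0,0.1]]]'
python3 - <<'E'
from h import *; go(.5327,.263,.15,170)
crop(r.capture("side"),90,160,250,280,5,"pics/s6.png")
crop(r.capture("top"),80,80,240,200,5,"pics/t6.png")
E
```

```text
time_s: 22.55
tcp_pos: [0.5339, 0.2633, 0.1501]
ee_rot: [[-0.805, -0.593, 0.003], [-0.593, 0.805, -0.001], [-0.002, -0.002, -1.0]]
wrist_force: [6.2, -3.3, -0.6]
gripper_width: 0.499
t 22.55 tcp [0.5339 0.2633 0.1501] jaw 126.4 shift [0.012 0.005 0.001] wz -0.969 tilt fix [-0.0027  0.002 ] F [ 6.2 -3.3 -0.6] M [-1.21 -1.74  0.1 ] w 0.499 J [ 42.  23. -10.   0. -57. -96.]
```

View pics/s6.png

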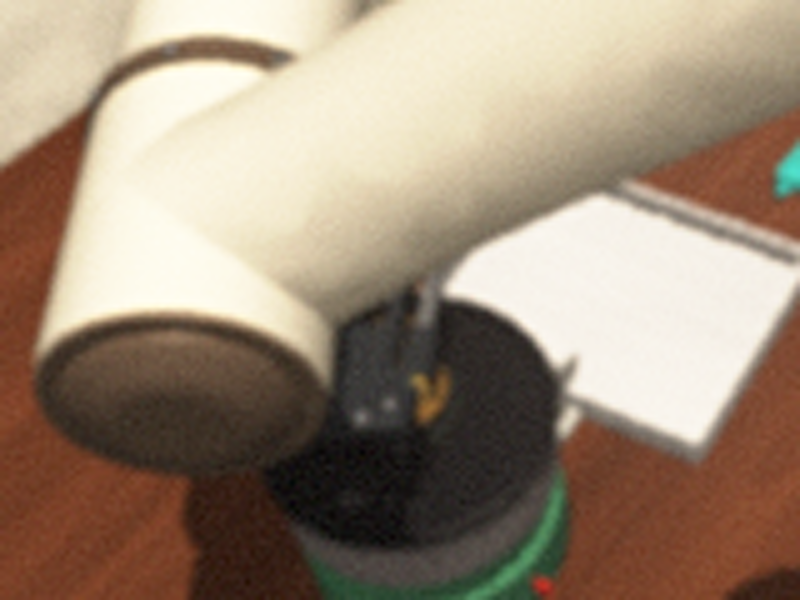

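View pics/t6.png

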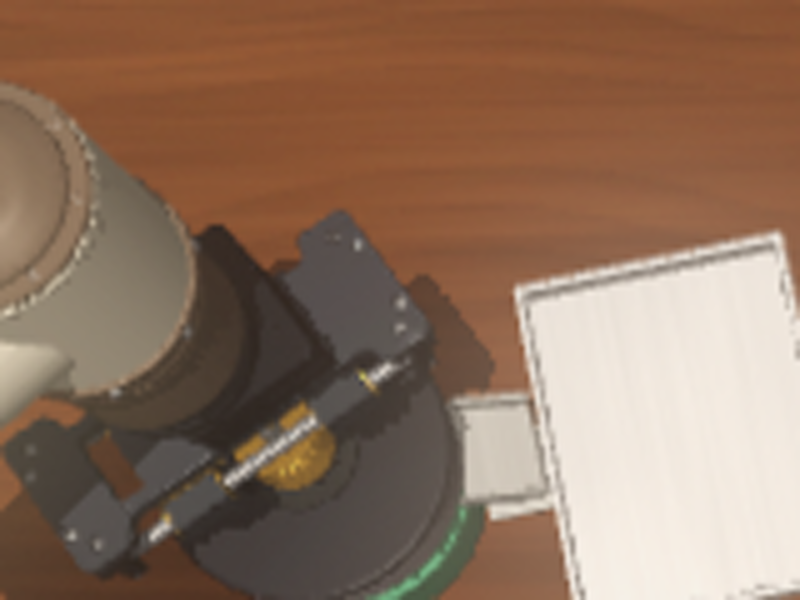

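Mz is about +0.1 N m while turning, which matches the thread's drag, so the nut is turning. The nut's centre seems to be about 1.5 mm in -y of my commanded axis, so I'll shift to relieve the side force while turning on.

```bash
python3 -m crank '[[1,[0.004,-0.006,0],[0,0,0]],[1,[0.005,-0.006,0],[0,0,0]],[1,[0,0,0.001],[0,0,0.08]],[1,[0,0,0.001],[0,0,0.08]],[1,[0,0,0.001],[0,0,0.08]]]'
python3 - <<'E'
from h import *; go(.5328,.2624,.15,None)
E
python3 -m crank '[[1,[0,0,0.001],[0,0,0.06]],[1,[0,0,0],[0,0,0.06]]]'
python3 - <<'E'
from h import *; go(.5328,.2624,.15,None)
E
```

```text
time_s: 23.15
tcp_pos: [0.5341, 0.263, 0.15]
ee_rot: [[-0.902, -0.433, 0.004], [-0.433, 0.902, 0.001], [-0.004, -0.0, -1.0]]
wrist_force: [6.2, -1.7, -0.3]
gripper_width: 0.499
t 23.15 tcp [0.5341 0.263  0.15  ] jaw 115.6 shift [ 0.014  0.001 -0.001] wz 0 tilt fix [-0.0006  0.0048] F [ 6.2 -1.7 -0.3] M [-0.41 -1.85  0.13] w 0.499 J [  42.   23.  -10.    0.  -57. -106.]
time_s: 23.35
tcp_pos: [0.5342, 0.2628, 0.1499]
ee_rot: [[-0.938, -0.347, 0.004], [-0.347, 0.938, 0.001], [-0.004, -0.0, -1.0]]
wrist_force: [7.9, -2.1, -2.3]
gripper_width: 0.504
t 23.35 tcp [0.5342 0.2628 0.1499] jaw 110.3 shift [ 0.014  0.001 -0.001] wz 0 tilt fix [-0.0005  0.0048] F [ 7.9 -2.1 -2.3] M [-0.55 -1.99  0.09] w 0.504 J [  42.   23.  -10.    0.  -57. -112.]
```

```bash
python3 -m crank '[[1,[-0.006,-0.003,0],[0,0,0]],[1,[-0.005,-0.004,0],[0,0,0.04]],[1,[0,0,0.001],[0,0,0.04]]]'
python3 - <<'E'
from h import *; go(.5328,.2624,.15,None)
E
python3 -m crank '[[1,[0,0,0],[0,0,0.04]]]'
python3 - <<'E'
from h import *; go(.5328,.2624,.15,None)
E
python3 -m crank '[[1,[0,0,0],[0,0,0.04]]]'
python3 - <<'E'
from h import *; go(.5328,.2624,.15,None)
E
```

```text
time_s: 23.65
tcp_pos: [0.5343, 0.2626, 0.1498]
ee_rot: [[-0.958, -0.287, 0.001], [-0.287, 0.958, 0.001], [-0.002, 0.0, -1.0]]
wrist_force: [2.5, -0.3, 0.9]
gripper_width: 0.493
t 23.65 tcp [0.5343 0.2626 0.1498] jaw 106.7 shift [ 0.015  0.002 -0.002] wz 0 tilt fix [0.0006 0.0021] F [ 2.5 -0.3  0.9] M [-0.12 -0.83  0.18] w 0.493 J [  42.   23.  -10.    0.  -57. -115.]
time_s: 23.75
tcp_pos: [0.5343, 0.2626, 0.1498]
ee_rot: [[-0.966, -0.257, 0.002], [-0.257, 0.966, 0.001], [-0.002, 0.0, -1.0]]
wrist_force: [3.4, -0.2, 1.8]
gripper_width: 0.5
t 23.75 tcp [0.5343 0.2626 0.1498] jaw 104.9 shift [ 0.015  0.002 -0.002] wz 0 tilt fix [0.0005 0.0021] F [ 3.4 -0.2  1.8] M [-0.22 -0.97  0.1 ] w 0.5 J [  42.   23.  -10.    0.  -57. -117.]
time_s: 23.85
tcp_pos: [0.5343, 0.2625, 0.1497]
ee_rot: [[-0.974, -0.227, 0.002], [-0.227, 0.974, 0.001], [-0.002, 0.0, -1.0]]
wrist_force: [3.1, -1.4, 0.5]
gripper_width: 0.497
t 23.85 tcp [0.5343 0.2625 0.1497] jaw 103.1 shift [ 0.015  0.002 -0.003] wz 0 tilt fix [0.0004 0.0021] F [ 3.1 -1.4  0.5] M [-0.29 -1.01  0.16] w 0.497 J [  42.   23.  -10.    0.  -57. -119.]
```

```bash
for i in 1; do :; done; python3 -m crank '[[1,[0,0,0],[0,0,0.04]]]'
python3 -c "from h import *; go(.5328,.2624,.15,None)"
python3 -m crank '[[1,[0,0,0],[0,0,0.04]]]' 
python3 -c "from h import *; go(.5328,.2624,.15,None)"
python3 -m crank '[[1,[0,0,0],[0,0,0.04]]]' 
python3 -c "from h import *; go(.5328,.2624,.15,None)"
```

```text
time_s: 23.95
tcp_pos: [0.5343, 0.2625, 0.1497]
ee_rot: [[-0.981, -0.196, 0.001], [-0.196, 0.981, 0.001], [-0.002, 0.0, -1.0]]
wrist_force: [3.0, -1.4, -0.1]
gripper_width: 0.499
t 23.95 tcp [0.5343 0.2625 0.1497] jaw 101.3 shift [ 0.015  0.002 -0.003] wz 0 tilt fix [0.0003 0.0019] F [ 3.  -1.4 -0.1] M [-0.22 -1.04  0.08] w 0.499 J [  42.   23.  -10.    0.  -57. -120.]
time_s: 24.05
tcp_pos: [0.5343, 0.2624, 0.1497]
ee_rot: [[-0.986, -0.165, 0.001], [-0.165, 0.986, 0.0], [-0.002, 0.0, -1.0]]
wrist_force: [3.6, -1.0, 1.2]
gripper_width: 0.498
t 24.05 tcp [0.5343 0.2624 0.1497] jaw 99.5 shift [ 0.015  0.002 -0.003] wz 0 tilt fix [0.0003 0.0019] F [ 3.6 -1.   1.2] M [-0.32 -1.09  0.26] w 0.498 J [  42.   23.  -10.    0.  -57. -122.]
time_s: 24.15
tcp_pos: [0.5344, 0.2624, 0.1497]
ee_rot: [[-0.991, -0.136, 0.002], [-0.136, 0.991, 0.0], [-0.001, -0.0, -1.0]]
wrist_force: [3.3, -0.2, -0.0]
gripper_width: 0.497
t 24.15 tcp [0.5344 0.2624 0.1497] jaw 97.8 shift [ 0.015  0.002 -0.003] wz 0 tilt fix [-0.0002  0.0019] F [ 3.3 -0.2 -0. ] M [-0.34 -1.06  0.83] w 0.497 J [  42.   23.  -10.    0.  -57. -124.]
```

```bash
python3 -m crank '[[1,[0,0,0],[0,0,0]]]'
python3 -c "from h import *; go(.5328,.2624,.15,None)"
python3 -m crank '[[1,[0,0,0],[0,0,-0.04]]]' 
python3 -c "from h import *; go(.5328,.2624,.15,None)"
python3 -m crank '[[1,[0,0,0],[0,0,-0.04]]]' 
python3 -c "from h import *; go(.5328,.2624,.15,None)"
python3 -m crank '[[1,[0,0,0],[0,0,-0.04]]]' 
python3 -c "from h import *; go(.5328,.2624,.15,None)"
```

```text
time_s: 24.25
tcp_pos: [0.5343, 0.2624, 0.1496]
ee_rot: [[-0.991, -0.137, 0.002], [-0.137, 0.991, -0.0], [-0.001, -0.0, -1.0]]
wrist_force: [3.3, -1.1, 0.9]
gripper_width: 0.497
t 24.25 tcp [0.5343 0.2624 0.1496] jaw 97.9 shift [ 0.015  0.002 -0.004] wz 0 tilt fix [-0.0004  0.0019] F [ 3.3 -1.1  0.9] M [-0.4  -1.18  0.86] w 0.497 J [  42.   23.  -10.    0.  -57. -124.]
time_s: 24.35
tcp_pos: [0.5343, 0.2624, 0.1497]
ee_rot: [[-0.986, -0.168, 0.001], [-0.168, 0.986, 0.0], [-0.002, 0.0, -1.0]]
wrist_force: [4.1, -0.8, 0.4]
gripper_width: 0.499
t 24.35 tcp [0.5343 0.2624 0.1497] jaw 99.7 shift [ 0.015  0.002 -0.003] wz 0 tilt fix [0.0002 0.0019] F [ 4.1 -0.8  0.4] M [-0.36 -1.15  0.12] w 0.499 J [  42.   23.  -10.    0.  -57. -122.]
time_s: 24.45
tcp_pos: [0.5343, 0.2625, 0.1497]
ee_rot: [[-0.98, -0.197, 0.001], [-0.197, 0.98, 0.001], [-0.002, 0.001, -1.0]]
wrist_force: [3.6, -1.1, 1.1]
gripper_width: 0.498
t 24.45 tcp [0.5343 0.2625 0.1497] jaw 101.4 shift [ 0.015  0.002 -0.003] wz 0 tilt fix [0.0008 0.0019] F [ 3.6 -1.1  1.1] M [-0.26 -1.08 -0.11] w 0.498 J [  42.   23.  -10.    0.  -57. -120.]
time_s: 24.55
tcp_pos: [0.5343, 0.2625, 0.1497]
ee_rot: [[-0.974, -0.228, 0.001], [-0.228, 0.974, 0.001], [-0.002, 0.001, -1.0]]
wrist_force: [3.7, -0.7, 0.9]
gripper_width: 0.501
t 24.55 tcp [0.5343 0.2625 0.1497] jaw 103.2 shift [ 0.015  0.002 -0.003] wz 0 tilt fix [0.001 0.002] F [ 3.7 -0.7  0.9] M [-0.25 -1.02 -0.11] w 0.501 J [  42.   23.  -10.    0.  -57. -119.]
```

The stop is clear: Mz rose to 0.86 N m at jaw 97.9° and unloaded elastically, so there was no slip. Bottom is at jaw 100.0° with no torque. The back-off target is therefore 190.3°, allowing for drag.

```bash
python3 -m crank '[[1,[0,0,-0.001],[0,0,-0.1]],[1,[0,0,-0.001],[0,0,-0.12]],[1,[0,0,-0.001],[0,0,-0.12]],[1,[0,0,-0.001],[0,0,-0.12]],[1,[0,0,-0.001],[0,0,-0.12]],[1,[0,0,-0.001],[0,0,-0.12]],[1,[0,0,0],[0,0,-0.1]]]'
python3 -c "from h import *; go(.534,.2626,.15,10.3)"
```

```text
time_s: 25.25
tcp_pos: [0.5337, 0.2635, 0.1502]
ee_rot: [[-0.652, -0.758, 0.001], [-0.758, 0.652, 0.003], [-0.002, 0.001, -1.0]]
wrist_force: [0.4, 2.1, 1.2]
gripper_width: 0.5
t 25.25 tcp [0.5337 0.2635 0.1502] jaw 139.3 shift [ 0.005 -0.008  0.002] wz -1.134 tilt fix [0.0015 0.003 ] F [0.4 2.1 1.2] M [ 0.71 -0.21 -0.12] w 0.5 J [ 42.  23. -10.  -0. -58. -82.]
```

```bash
python3 -m crank '[[1,[0,0,-0.001],[0,0,-0.12]],[1,[0,0,-0.001],[0,0,-0.12]],[1,[0,0,-0.001],[0,0,-0.12]],[1,[0,0,-0.001],[0,0,-0.12]],[1,[0,0,-0.001],[0,0,-0.12]],[1,[0,0,-0.001],[0,0,-0.12]],[1,[0,0,-0.001],[0,0,-0.1]]]'
python3 -c "from h import *; go(.534,.2626,.15,10.3)"
```

```text
time_s: 25.95
tcp_pos: [0.5327, 0.2638, 0.1507]
ee_rot: [[-0.067, -0.998, -0.001], [-0.998, 0.067, 0.003], [-0.003, 0.001, -1.0]]
wrist_force: [-1.5, 3.1, 2.6]
gripper_width: 0.499
t 25.95 tcp [0.5327 0.2638 0.1507] jaw 176.2 shift [ 0.012 -0.014  0.007] wz -0.314 tilt fix [0.0018 0.0035] F [-1.5  3.1  2.6] M [ 1.24  0.73 -0.16] w 0.499 J [ 42.  22. -10.  -0. -58. -46.]
```

```bash
python3 -m crank '[[1,[0,0,-0.001],[0,0,-0.12]],[1,[0,0,-0.001],[0,0,-0.1]],[1,[0,0,0],[0,0,-0.06]],[1,[0,0,0],[0,0,-0.03]],[1,[0,0,0],[0,0,0]]]'
python3 - <<'E'
from h import *; go(.534,.2626,.15,10.3)
crop(r.capture("top"),80,80,240,200,5,"pics/t7.png")
crop(r.capture("side"),90,160,250,280,5,"pics/s7.png")
E
```

```text
time_s: 26.45
tcp_pos: [0.5323, 0.2638, 0.1509]
ee_rot: [[0.173, -0.985, -0.002], [-0.985, -0.173, 0.003], [-0.003, 0.002, -1.0]]
wrist_force: [-1.9, 3.9, 2.9]
gripper_width: 0.498
t 26.45 tcp [0.5323 0.2638 0.1509] jaw -170.0 shift [ 0.015 -0.015  0.009] wz -0.007 tilt fix [0.002  0.0037] F [-1.9  3.9  2.9] M [ 1.24  1.04 -0.05] w 0.498 J [ 42.  22. -10.  -0. -58. -32.]
```

View pics/t7.png

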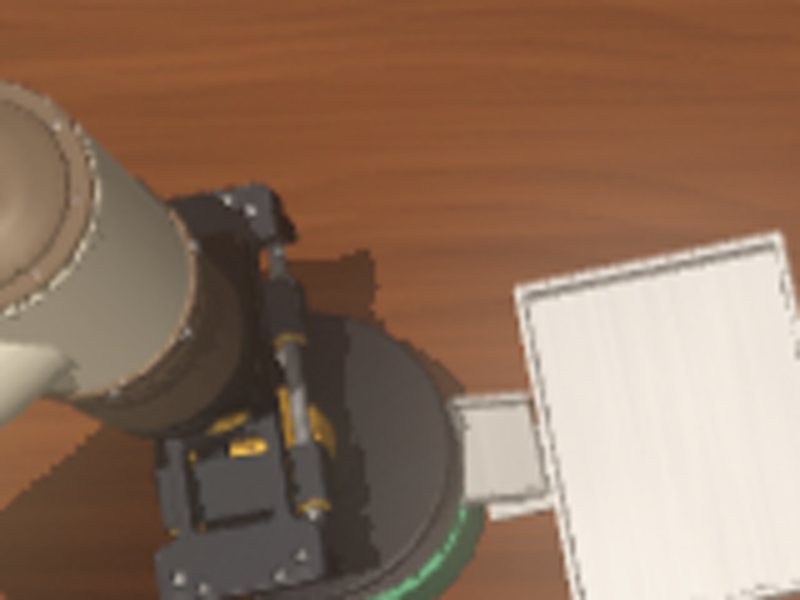

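View pics/s7.png

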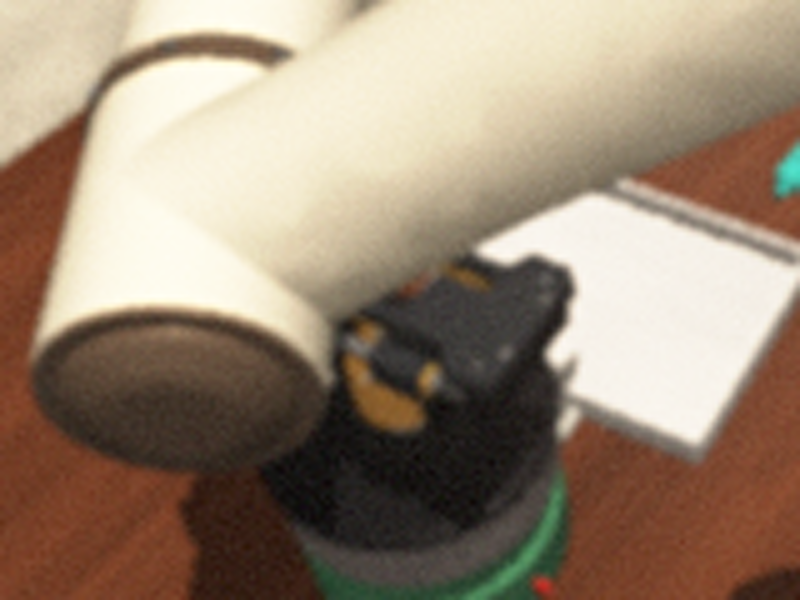

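```bash
python3 -m crank '[[1,[0,0,0],[0,0,0]],[1,[0,0,0],[0,0,0]]]'; python3 - <<'E'
from h import *; go(.534,.2626,.15,10.3)
cv2.imwrite("pics/t8.png",r.capture("top")["img"])
E
```

```text
time_s: 26.75
tcp_pos: [0.5322, 0.2638, 0.1509]
ee_rot: [[0.173, -0.985, -0.002], [-0.985, -0.173, 0.003], [-0.003, 0.002, -1.0]]
wrist_force: [-3.4, 4.1, 2.8]
gripper_width: 0.499
t 26.75 tcp [0.5322 0.2638 0.1509] jaw -170.0 shift [ 0.015 -0.015  0.008] wz -0.008 tilt fix [0.002  0.0036] F [-3.4  4.1  2.8] M [ 1.2   0.99 -0.04] w 0.499 J [ 42.  22. -10.  -0. -58. -32.]
```

View pics/t8.png

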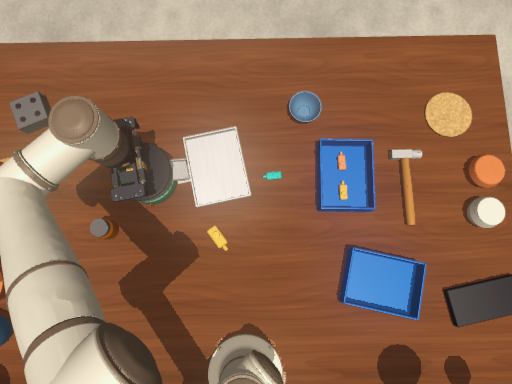

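The final view shows both castings in the left tote at (341,160) and (343,190). The bowl (305,107), jar (101,228) and hammer (407,185) are where they were. The nut is held, so I'm handing in.

```bash
python3 -c "
from station import r
print(r.finish_job())"
```

```text
the job is handed in; nothing more can be done
None
```

I moved both castings into the leftmost blue tote. Then I screwed the nut down to its stop, backed it off a quarter turn, and handed in at about 27 s still gripping it.

- **Castings:** the last top view shows both in the tote and the catch tray empty. The bowl, jar and hammer look unmoved.
- **Bottoming out:** the nut turned about 70° clockwise before the stop, close to the 69° read from the white lines. The torque rose from about 0.12 to 0.86 N m there and unloaded elastically, so the grip did not slip.
- **Back-off:** the gripper stands at 190.0°, against 100.0° at the bottom, about 90° with a few tenths of a degree unsure. The torque on the way back stayed near the 0.12 N m drag (0.16 at most).
- **Grip and forces:** the grip is still closed on the nut at 0.50 opening, about 43 mm. Side forces on the wrist stayed below 9 N in every reading.
- **Not confirmed:** the hand hid the nut's white line, so the final quarter turn rests on wrist angle and torque, not on a picture. My two readings of the nut's centre also differed by about 1.5 mm, which left a steady side load of about 5 N on the held nut.

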